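Vent and unscrew the sweet jar

TASK

Open the square glass sweet jar that is braced in the wooden stand: press the green vent button in the middle of its lid fully down and let it spring back, then unscrew the tight lid, stop turning as soon as its threads come free, and lift it off. Finish still gripping the lid, holding it level and clear of the jar, about three centimetres straight above the mouth; do not put it down or let go. The jar must stay upright and seated in its stand, and the other things on the trunk must be left where they are.

Things in the scene. Friction and masses are not known exactly. Their poses are not given: they have to be found in the camera images.
- lid_center (a point): centre (on the axis, half-way up) of the round ribbed brass-coloured screw lid, 61 mm in diameter, 20.5 mm high, about 80 g; z axis up along the lid's axis, x axis fixed in the lid (closed, 6 to 13 degrees clockwise of the jar's x). Closed, its lower edge stands 1.5 to 2 mm above the jar's flat square shoulder. It unscrews counter-clockwise seen from above; turning it takes roughly 0.2 to 0.5 N m
- vent (a joint): travel of the vent button in m: 0 up, 0.005 fully down; springs back by itself; needs 2 N to start and 4.3 N to be fully down
- vent_top (a point): centre of the top face of the green round vent button, 22 mm in diameter, in the middle of the lid; it stands 9 mm above the lid's top when up and 4 mm when fully down; its top lies 19.25 mm above the lid's centre when up
- jar_mouth (a point): centre of the top rim of the jar's glass neck; z axis up, x square to a side of the jar. The jar is loose, clear glass full of coloured sweets, about 0.55 kg, 70 x 70 mm square, 86 mm high to its flat shoulder; the neck, 41 mm in outer diameter, stands 16 mm above the shoulder. With the lid closed the rim is 4 mm above the lid's centre
- jar_thread (a point): middle of the three-start lug thread round the jar's neck, 51 mm over the threads, on the axis 7.5 mm below the rim. The lid keeps its height while it turns, comes free after 45 to 65 degrees and is then pushed up 3 mm by a sprung seal (about 10 N); past about 80 degrees it meets a stop. Until it comes free it cannot be lifted
- stand: wooden stand fixed to the trunk: foot 125 x 125 x 8 mm with a square socket 73.5 mm wide inside and 34 mm deep, 42 mm high in all, that keeps the jar from turning by more than about 3 degrees either way; the jar stands on the foot, 8 mm above the trunk's top. Origin: centre of the underside, z up
- pencil_box: bystander: closed wooden pencil box, 75 x 210 x 40 mm (x, y, z), origin at the centre of its underside
- mug: bystander: red ceramic mug, 80 mm in diameter and 92 mm high, handle at its +y, origin at the centre of its underside
- crayon_tub: bystander: orange plastic tub of crayons, 104 mm across the top, about 105 mm high with its crayons, origin at the centre of its underside
- lunchbox: bystander: closed aluminium lunchbox, 110 x 165 x 55 mm (x, y, z), origin at the centre of its underside
- glue_stick: bystander: standing glue stick with a blue cap, 29 mm in diameter and 90 mm high, origin at the centre of its underside
- stapler: bystander: red and black stapler, 35 x 110 x 48 mm (x, y, z), origin at the centre of its underside
Not all that is in view belongs to the job. There is more than one size of the part that bears lid_center; the job needs the larger. Leave any pink look-alike of the stand alone.

How it is judged:
On the way, in this order (a step that is already met when the one before it is completed fails the run):
1. the vent button is fully down while the lid is still closed (value of joint vent above 0.0042 m and z of lid_center in the frame of jar_mouth below -0.002 m), for 0.05 s.
2. the vent button has sprung back while the lid is still closed (value of joint vent below 0.001 m and z of lid_center in the frame of jar_mouth below -0.002 m), for 0.05 s.
3. the lid is unscrewed and lifted clear of the threads, held by the fingers (z of lid_center in the frame of jar_mouth above 0.006 m and horizontal distance between lid_center and jar_mouth below 0.03 m and contact force between the fingers and lid above 1 N), for 0.1 s.
At the end, for the whole second after the job is handed in: the fingers hold the lid still, level within 11 degrees, within 20 mm of straight above the mouth, its centre 18 to 70 mm above the rim (lower edge 8 to 60 mm), not touching the jar, vent button up; the jar is upright (6 degrees), lifted by less than 5 mm and within 10 mm of its stand's axis (z of lid_center in the frame of jar_mouth between 0.018 and 0.07 m and horizontal distance between lid_center and jar_mouth below 0.02 m and angle between lid_center's own z axis and vertical below 0.2 rad and contact force between the fingers and lid above 1 N and contact force between lid and jar below 0.05 N and linear speed of lid below 0.02 m/s and value of joint vent below 0.001 m and angle between jar_mouth's own z axis and vertical below 0.1 rad and z of jar_mouth in the frame of stand below 0.115 m and horizontal distance between jar_mouth and stand below 0.01 m); the arm keeps its last pose, push and grip.
It fails at once if the jar is pulled up out of its seat or tipped (z of jar_mouth in the frame of stand above 0.122 m or angle between jar_mouth's own z axis and vertical above 0.2 rad).
It fails at once if a bystander is moved by more than 20 mm (distance of any of pencil_box, mug, crayon_tub, lunchbox, glue_stick, stapler from where it was at the start of the episode above 0.02 m).
It fails at once if the lid is turned on far past the point where its threads come free (angle between the x axis of lid_center and the x axis of jar_mouth, either way round above 1.5 rad).
It also fails if it takes over 51 s, if anything falls off the work surface, if the arm or the gripper's body presses on something with over 40 N, if the wrist force passes 120 N, or if a joint passes its speed limit or range.

ROBOT

A 6-joint arm with a two-finger parallel gripper is mounted at the origin on the work surface. World frame = base frame: x ahead of the robot, y to its left, z up, the work surface at z = 0. Lengths are in m, angles in rad, forces in N, time in s.
With the tool pointing down it reaches from about 0.375 to 0.9 m from the base axis. Payload 3.1 kg.
Tool frame: the origin (TCP) lies between the finger pads; the fingertips stand 11 mm ahead of it and the grasp point (between the pads) lies 8 mm behind it; z points along the fingers, y is the direction in which the jaws open and shut (so a half turn about z gives the same grasp; the last joint's range is limited). The gripper opens to 85 mm and grips with 20 to 120 N. Pads are 22 mm wide; open, the fingers measure 114 mm over their backs; the gripper's body (76 mm by 85 mm) begins 54 mm behind the grasp point. The pads swing forward as they close: fully open they stand 13 mm farther back than shut.
Start: joints at [1.123, 0.527, 1.433, -0, 1.181, -0.178], TCP at [0.166, 0.603, 0.242] pointing down, gripper open.
Joint ranges: [-3.08, 3.08], [-0.75, 2.2], [0.22, 2.44], [-1.43, 4.57], [0, 2.65], [-2.85, 2.85]. Speed limits (rad/s): [2.79, 2.79, 3.14, 3.14, 3.14, 3.14].

INTERFACE

Orientations are given as a unit quaternion [x, y, z, w].
In Python, from station import manip gives the robot as it stands.
- The arm moves only by the tool move_arm, never from a script. Its argument "deltas" is a list of rows, each a list of 5 numbers: the shift along the tool's x, y, z in units of 40 cm (1.0 is 40 cm), then the turn about the tool's z in units of 0.5 rad (1.0 is 0.5 rad), then the opening in per cent of the stroke, from 0 (shut) to 100 (fully open). In form: [[x, y, z, twist, grip], ...]. A call has exactly 8 rows; each row is the pose to reach, as a shift and turn from the pose commanded when the call began, along the tool's axes at that moment; what a row does not reach only later rows make up. A row lasts 1/12 s, in which the tool goes at most 41.7 mm and 7.16 degrees, less where a joint would pass 70% of its speed; a pose out of reach is approached as far as the arm can. A call with a number of a shift or a turn outside -1 to 1 is refused whole. A call with a gripper value outside its range is refused whole. The fingers move at their own pace and stop on an object; "force" is the grip in N (left out, the last holds). Time passes only in rows, so rows that repeat a pose let the fingers close, or fill a call up. It gives the time, the measured TCP pose, the force and the opening at its end, in the units of the state.
- manip.sense(): the state, without advancing time (a new reading comes with each control period).
- manip.snapshot(name): name is "scene" or "top" or "wrist"; returns (picture, depth): 420x560x3 uint8, red, green, blue; 420x560 float32, m along the optical axis (not along the pixel's ray), 0 where there is no reading.
- manip.get_calibration(name): a dict with "vfov" (degrees; the focal length in pixels is half the picture's height over the tangent of half this angle, whatever the lens; pixels are square), "cx", "cy" (the principal point, pixels), "D" ([k1, k2, p1, p2, k3] as OpenCV has them; the pictures are not rectified), "pose" (4x4, takes a point from camera to world coordinates). Camera axes: x right, y down, z forward; pixel columns grow to the right and rows downward; lengths in m; the calibration is good to about 2 mm. A picture is of the moment at which its call begins: read the wrist's pose just before it. get_calibration takes no time and is no camera call; for the wrist camera it gives the pose at the moment of the call.
- manip.sign_off(): hands the job in, once; it reports no verdict.
The state is a dict: "t": time; "q": joint angles; "qd": joint speeds; "tau": joint torques, N m; "tcp_pos": TCP position; "tool_rot": TCP orientation; "force": force on the tool from outside, world axes, zero at the start; "ft_torque": the same for the moment, N m; "finger_gap": opening from 0.0 (shut) to 1.0 (fully open).
Only numpy, scipy, OpenCV 4.12 (cv2) and the standard library are available. Lean on these libraries where they do the work, as an engineer would, in place of code of your own. Each camera call takes 0.05 s, during which the arm holds its last target.

## Working session

There is one attempt and no reset: what is moved stays moved. The work goes in short steps, Python scripts to look and compute and a tool call to move; the robot and the scene stay as the last step left them, time stands still between calls to the robot, and variables do not carry over. Pictures are saved under pics/ and viewed, and the job is handed in when it is done.

Besides the shell and the picture viewer there is one more tool, called after "Emit:" by a JSON object that holds its "op" and its "data". move_arm: Moves the arm, as the interface text tells. Its arguments: {"type":"object","properties":{"deltas":{"type":"array","items":{"type":"array","items":{"type":"number"}}},"force":{"type":"number"}},"required":["deltas"]}

```bash
ls; mkdir -p pics
cat > h.py <<'E'
import numpy as np, cv2
from station import manip
def K(c,shape=(420,560)):
    f=shape[0]/2/np.tan(np.radians(c["vfov"])/2)
    return np.array([[f,0,c["cx"]],[0,f,c["cy"]],[0,0,1]])
def rays(c,px):
    px=np.array(px,float).reshape(-1,1,2)
    n=cv2.undistortPoints(px,K(c),np.array(c["D"],float)).reshape(-1,2)
    return np.c_[n,np.ones(len(n))]
def onplane(c,px,z):
    T=np.array(c["pose"]); d=rays(c,px)@T[:3,:3].T; o=T[:3,3]
    return o+d*((z-o[2])/d[:,2])[:,None]
def depthpts(c,px,dep):
    T=np.array(c["pose"]); r=rays(c,px)*np.array(dep).reshape(-1,1)
    return r@T[:3,:3].T+T[:3,3]
E
python3 - <<'E'
from h import *
print(manip.sense())
for n in ["scene","top","wrist"]:
    c=manip.get_calibration(n); im,d=manip.snapshot(n)
    cv2.imwrite(f"pics/{n}0.png",im[:,:,::-1]); np.savez(f"{n}0.npz",im=im,d=d,c=c)
    print(n,c)
E
```

```text
pics
{'t': 0.0, 'q': array([ 1.12348009e+00,  5.28453671e-01,  1.43389284e+00,  1.38821627e-05,
        1.18139551e+00, -1.78492945e-01]), 'qd': array([ 0.00044336, -0.00059034, -0.00053783,  0.00115345,  0.00180929,
        0.00113896]), 'tau': array([ 6.36313598e-04, -4.42352736e+01, -1.78027421e+01, -2.09238783e-04,
        8.36088555e-03,  2.29800882e-06]), 'tcp_pos': array([0.16566079, 0.60193472, 0.24134428]), 'tool_rot': array([ 1.34009828e-01,  9.90979420e-01, -1.02052457e-03, -3.36919690e-04]), 'force': array([0.07591153, 0.07935687, 0.38784908]), 'ft_torque': array([ 0.01994619, -0.00170172,  0.01066582]), 'finger_gap': 0.9938609191467968}
scene {'vfov': 42.50199222993359, 'cx': 267.9921066209377, 'cy': 209.660911760183, 'D': array([-0.06886529,  0.        ,  0.        ,  0.        ,  0.        ]), 'pose': array([[-0.21372884,  0.83813256, -0.50185037,  1.17011948],
       [ 0.97678188,  0.17560036, -0.122726  ,  0.13399   ],
       [-0.01473555, -0.51642843, -0.85620356,  1.12510202],
       [ 0.        ,  0.        ,  0.        ,  1.        ]])}
top {'vfov': 55.53132574676053, 'cx': 284.0036859608432, 'cy': 207.62878612036687, 'D': array([-0.0690787,  0.       ,  0.       ,  0.       ,  0.       ]), 'pose': array([[ 0.03049808, -0.99053234,  0.13384901,  0.47103052],
       [-0.99894516, -0.03480464, -0.02995327, -0.01371836],
       [ 0.03432825, -0.13279431, -0.99054896,  0.96938257],
       [ 0.        ,  0.        ,  0.        ,  1.        ]])}
wrist {'vfov': 65.85188527928584, 'cx': 281.53184309500614, 'cy': 209.11882637058767, 'D': array([-0.04809112,  0.        ,  0.        ,  0.        ,  0.        ]), 'pose': array([[ 0.26562776,  0.92715467,  0.26424631,  0.09851494],
       [ 0.96407346, -0.25486754, -0.07486592,  0.62169895],
       [-0.00206448,  0.27463932, -0.9615451 ,  0.37256089],
       [ 0.        ,  0.        ,  0.        ,  1.        ]])}
```

View pics/scene0.png

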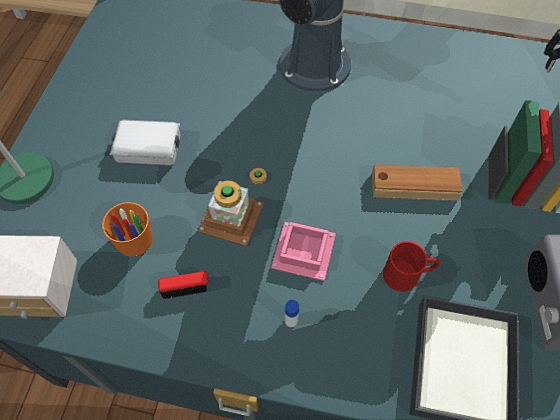

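View pics/top0.png

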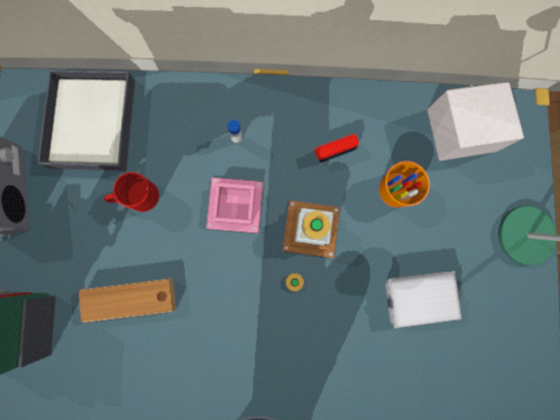

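View pics/wrist0.png

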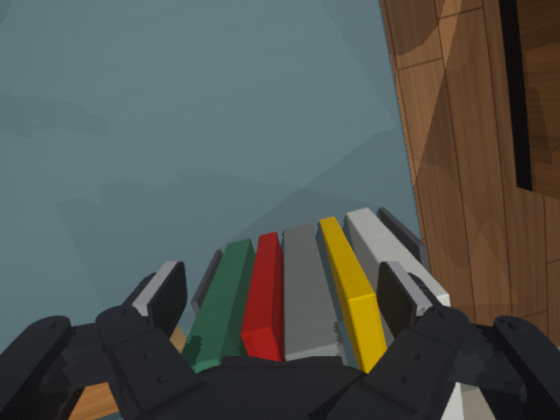

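Candidates for the lid: the brass lid with green button on the jar in the brown stand (top 316,225; scene 228,192), and the small loose brass lid with green button (top 294,283; scene 258,176). The pink stand (top 235,205) is a decoy. I choose the one on the jar and will check it in a crop.

```bash
cat > m.py <<'E'
from h import *
for n,box,bx2 in [("top",(285,195,350,262),(304,213,330,240)),("scene",(190,170,270,245),(215,178,242,206))]:
    z=np.load(n+"0.npz",allow_pickle=True); im=z["im"];d=z["d"];c=z["c"].item()
    x0,y0,x1,y1=box
    cv2.imwrite(f"pics/{n}crop.png",cv2.resize(im[y0:y1,x0:x1,::-1],None,fx=7,fy=7,interpolation=cv2.INTER_CUBIC))
    hsv=cv2.cvtColor(im,cv2.COLOR_RGB2HSV)
    g=cv2.inRange(hsv,(50,120,60),(85,255,255)); m=np.zeros_like(g); a,b,e,f=bx2; m[b:f,a:e]=g[b:f,a:e]
    ys,xs=np.nonzero(m); p=[xs.mean(),ys.mean()]; print(n,"green",p,len(xs),(xs.min(),xs.max(),ys.min(),ys.max()),onplane(c,[p],.12525), depthpts(c,[p],[np.median(d[m>0])]))
    br=cv2.inRange(hsv,(18,100,80),(32,255,255)); m2=np.zeros_like(g); m2[y0:y1,x0:x1]=br[y0:y1,x0:x1]
    ys,xs=np.nonzero(m2)
    n_,l,st,ce=cv2.connectedComponentsWithStats(m2); print(n,st[1:][st[1:,4]>20],ce[1:][st[1:,4]>20])
    P=depthpts(c,np.c_[xs,ys],d[ys,xs]); k=(abs(P[:,2]-.11625)<.004); Q=P[k]; print("lid top pts",len(Q),Q.min(0),Q.max(0),Q.mean(0))
E
python3 m.py
```

```text
top green [np.float64(316.42045454545456), np.float64(224.29545454545453)] 88 (np.int64(312), np.int64(321), np.int64(219), np.int64(229)) [[ 0.55169273 -0.10944114  0.12525   ]] [[ 0.55174126 -0.10949874  0.12474208]]
top [[302 211  28  28 483]] [[315.6252588 224.8757764]]
lid top pts 478 [ 0.52276348 -0.13781506  0.1123149 ] [ 0.58165491 -0.0793518   0.11970014] [ 0.55125575 -0.10867756  0.11606072]
scene green [np.float64(226.81333333333333), np.float64(190.13333333333333)] 75 (np.int64(222), np.int64(232), np.int64(186), np.int64(194)) [[ 0.5534348  -0.10940492  0.12525   ]] [[ 0.55225109 -0.10987211  0.12333082]]
scene [[250 170  17  14 161]
 [214 181  27  27 463]] [[257.73291925 176.60869565]
 [227.33477322 194.34773218]]
lid top pts 332 [ 0.52115304 -0.13955045  0.11227339] [ 0.58170223 -0.08194754  0.12009752] [ 0.55279233 -0.10973832  0.11563806]
```

View pics/topcrop.png

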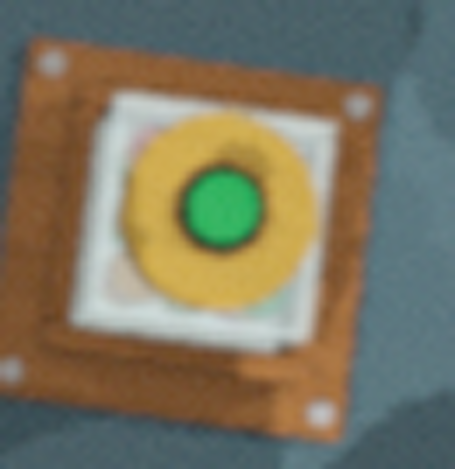

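View pics/scenecrop.png

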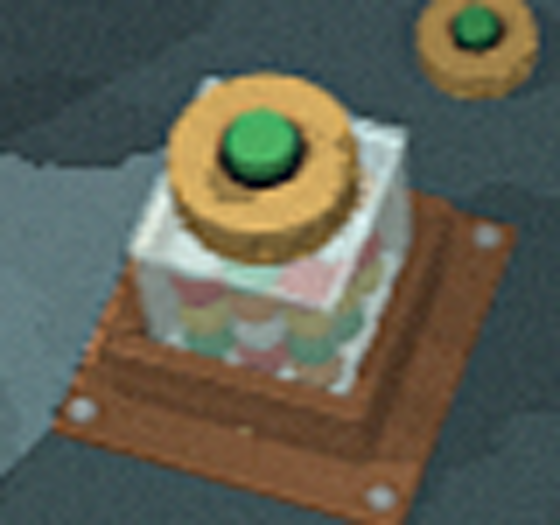

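```bash
cat >> h.py <<'E'
from scipy.spatial.transform import Rotation as R
def go(target,R0=None,p0=None):
    s=manip.sense(); r=R.from_quat(s["tool_rot"]); p=s["tcp_pos"]
    d=r.inv().apply(np.array(target)-p); ax=r.as_matrix()
    print("t",round(s["t"],2),"tcp",p.round(4),"yaw",np.degrees(np.arctan2(ax[1,0],ax[0,0])).round(2),"tilt",np.degrees(np.arccos(-ax[2,2])).round(2),"F",s["force"].round(2),"T",s["ft_torque"].round(3),"q6",s["q"][5].round(3),"gap",round(s["finger_gap"],3))
    print("delta units",(d/0.4).round(4))
E
python3 -c "
from h import *
go([.552,-.109,.241])"
```

```text
t 0.15 tcp [0.1657 0.6021 0.2416] yaw 164.6 tilt 0.09 F [ 0.31 -0.02 -0.38] T [-0.     0.     0.014] q6 -0.179 gap 1.002
delta units [-1.4031 -1.4574  0.0034]
```

Emit:
{"op": "move_arm", "data": {"deltas": [[-0.06,-0.0625,0,0.08,0],[-0.12,-0.125,0,0.16,0],[-0.18,-0.1875,0,0.24,0],[-0.24,-0.25,0,0.32,0],[-0.3,-0.3125,0,0.4,0],[-0.36,-0.375,0,0.48,0],[-0.42,-0.4375,0,0.56,0],[-0.48,-0.5,0,0.64,0]]}}

```text
t: 0.82
tcp_pos: [0.2982, 0.3572, 0.2422]
tool_rot: [0.291, 0.957, -0.0, -0.0]
force: [0.6, -1.0, 0.7]
finger_gap: -0.001
```

```bash
python3 -c "
from h import *
go([.552,-.109,.241])"
```

```text
t 0.82 tcp [0.2982 0.3572 0.2422] yaw 146.18 tilt 0.01 F [ 0.64 -1.01  0.71] T [-0.011 -0.015 -0.014] q6 -0.346 gap -0.001
delta units [-1.1757 -0.6151  0.0033]
```

Emit:
{"op": "move_arm", "data": {"deltas": [[-0.07,-0.036,0,0.08,0],[-0.14,-0.072,0,0.16,0],[-0.21,-0.108,0,0.24,0],[-0.28,-0.144,0,0.32,0],[-0.35,-0.18,0,0.4,0],[-0.42,-0.216,0,0.48,0],[-0.49,-0.252,0,0.56,0],[-0.56,-0.288,0,0.64,0]]}}

```text
t: 1.48
tcp_pos: [0.4206, 0.137, 0.2423]
tool_rot: [0.44, 0.898, -0.0, -0.0]
force: [0.7, -0.1, 0.1]
finger_gap: -0.002
```

```bash
python3 -c "
from h import *
go([.552,-.109,.241])"
```

```text
t 1.48 tcp [0.4206 0.137  0.2423] yaw 127.8 tilt 0.01 F [ 0.66 -0.07  0.14] T [-0.022 -0.037 -0.026] q6 -0.599 gap -0.002
delta units [-0.6874 -0.1175  0.0031]
```

Emit:
{"op": "move_arm", "data": {"deltas": [[-0.1,-0.017,0,0.1,0],[-0.2,-0.034,0,0.2,0],[-0.3,-0.051,0,0.3,0],[-0.4,-0.068,0,0.4,0],[-0.5,-0.085,0,0.5,0],[-0.59,-0.1,0,0.6,0],[-0.65,-0.111,0,0.7,0],[-0.687,-0.1175,0,0.7,0]]}}

```text
t: 2.15
tcp_pos: [0.5534, -0.1103, 0.242]
tool_rot: [0.59, 0.807, -0.0, 0.001]
force: [0.1, -0.1, 0.9]
finger_gap: 0.0
```

```bash
cat > w.py <<'E'
import sys
from h import *
k=sys.argv[1]
c=manip.get_calibration("wrist"); im,d=manip.snapshot("wrist")
cv2.imwrite(f"pics/w{k}.png",im[:,:,::-1]); np.savez(f"w{k}.npz",im=im,d=d,c=c)
go([.552,-.109,.241])
hsv=cv2.cvtColor(im,cv2.COLOR_RGB2HSV)
def big(m):
    n,l,st,ce=cv2.connectedComponentsWithStats(m)
    i=1+np.argmax(st[1:,4]); return (l==i),st[i],ce[i]
g,st,ce=big(cv2.inRange(hsv,(50,100,40),(85,255,255))); ys,xs=np.nonzero(g)
print("green",st,ce,onplane(c,[ce],.12525),depthpts(c,[ce],[np.median(d[g])]))
b,st,ce=big(cv2.inRange(hsv,(15,80,60),(34,255,255))); ys,xs=np.nonzero(b)
P=depthpts(c,np.c_[xs,ys],d[ys,xs]); Q=P[abs(P[:,2]-.1165)<.003]
print("brass",st,ce,len(Q),"topface min/max",Q.min(0),Q.max(0),"mid",(Q.min(0)+Q.max(0))/2, "medz",np.median(Q[:,2]))
E
python3 w.py 1
```

```text
t 2.2 tcp [ 0.5545 -0.1116  0.2421] yaw 107.75 tilt 0.2 F [ 2.15 -1.62 -0.69] T [-0.095 -0.068 -0.018] q6 -0.705 gap -0.0
delta units [ 0.0081 -0.004   0.0027]
green [265 193  27  28 621] [278.06119163 206.82930757] [[ 0.55069548 -0.10959601  0.12525   ]] [[ 0.55073648 -0.1097439   0.12470191]]
brass [ 242  165   87   75 3596] [280.07313682 202.52586207] 3264 topface min/max [ 0.52103027 -0.1400999   0.11355688] [ 0.5808669  -0.07971351  0.11866561] mid [ 0.55094858 -0.10990671  0.11611124] medz 0.11599240920571816
```

View pics/w1.png

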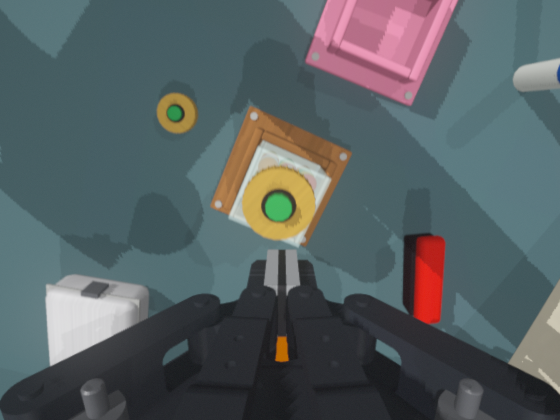

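The view shows the big lid (278,203) with green button (278,207) on the jar, the small decoy (176,113) well apart, and shut fingertips at (282,255). Lid axis ≈ (0.551, -0.110), height matches. Now down to just above the button.

```bash
python3 -c "
from h import *
go([.5512,-.1097,.143])"
```

```text
t 2.2 tcp [ 0.5545 -0.1116  0.2421] yaw 107.75 tilt 0.2 F [ 2.15 -1.62 -0.69] T [-0.095 -0.068 -0.018] q6 -0.705 gap -0.0
delta units [ 0.0078 -0.0068  0.2477]
```

Emit:
{"op": "move_arm", "data": {"deltas": [[0,0,0.03,0,0],[0,0,0.07,0,0],[0,0,0.12,0,0],[0,0,0.17,0,0],[0,0,0.2,0,0],[0,0,0.22,0,0],[0,0,0.23,0,0],[0,0,0.23,0,0]]}}

```text
t: 2.87
tcp_pos: [0.5514, -0.1061, 0.1497]
tool_rot: [0.588, 0.809, -0.0, -0.001]
force: [0.4, 0.0, -0.0]
finger_gap: 0.0
```

```bash
python3 w.py 2; python3 -c "
from h import *
go([.5512,-.1097,.131])"
```

```text
t 2.92 tcp [ 0.552  -0.1065  0.1504] yaw 107.93 tilt 0.02 F [-0.21  0.39  0.24] T [ 0.018 -0.003  0.009] q6 -0.703 gap 0.001
delta units [-0.0058 -0.0019 -0.2264]
green [258 239  37  21 353] [273.86685552 246.90651558] [[ 0.54605266 -0.10169911  0.12525   ]] [[ 0.54626449 -0.10253487  0.12317737]]
brass [ 224  194  109   97 5606] [277.0841955  235.30966821] 4849 topface min/max [ 0.52055526 -0.13630433  0.11354034] [ 0.58078767 -0.07928446  0.11890554] mid [ 0.55067147 -0.10779439  0.11622294] medz 0.11592943320452198
t 2.92 tcp [ 0.552  -0.1065  0.1504] yaw 107.93 tilt 0.02 F [-0.21  0.39  0.24] T [ 0.018 -0.003  0.009] q6 -0.703 gap 0.001
delta units [-0.0069 -0.0043  0.0486]
```

View pics/w2.png

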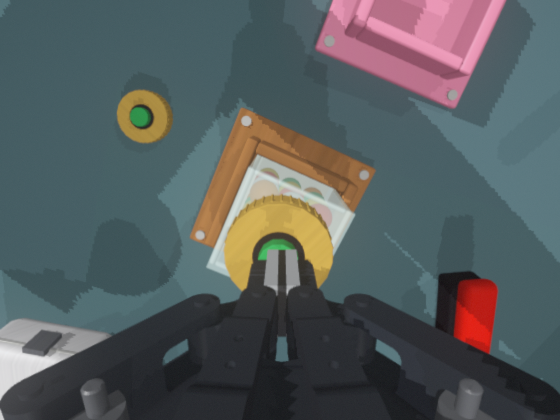

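Fingertips (282,255) are just over the button (276,247). Shift slightly and press stepwise.

Emit:
{"op": "move_arm", "data": {"deltas": [[-0.007,-0.004,0,0,0],[-0.007,-0.004,0.01,0,0],[-0.007,-0.004,0.025,0,0],[-0.007,-0.004,0.035,0,0],[-0.007,-0.004,0.04,0,0],[-0.007,-0.004,0.044,0,0],[-0.007,-0.004,0.047,0,0],[-0.007,-0.004,0.047,0,0]]}}

```text
t: 3.58
tcp_pos: [0.5515, -0.1104, 0.1317]
tool_rot: [0.589, 0.808, -0.0, 0.0]
force: [-0.3, -0.1, 3.7]
finger_gap: -0.001
```

```bash
python3 -c "
from h import *
go([.5512,-.1097,.131])"
```

```text
t 3.58 tcp [ 0.5515 -0.1104  0.1317] yaw 107.88 tilt 0.02 F [-0.29 -0.1   3.72] T [-0.103  0.063 -0.003] q6 -0.708 gap -0.001
delta units [ 0.0019 -0.0002  0.0016]
```

Emit:
{"op": "move_arm", "data": {"deltas": [[0,0,0.002,0,0],[0,0,0.003,0,0],[0,0,0.004,0,0],[0,0,0.004,0,0],[0,0,0.005,0,0],[0,0,0.005,0,0],[0,0,0.005,0,0],[0,0,0.005,0,0]]}}

```text
t: 4.25
tcp_pos: [0.5516, -0.1104, 0.1309]
tool_rot: [0.589, 0.808, -0.0, 0.001]
force: [-2.0, 0.2, 10.1]
finger_gap: 0.002
```

```bash
python3 -c "
from h import *
go([.5512,-.1097,.2])"
```

```text
t 4.25 tcp [ 0.5516 -0.1104  0.1309] yaw 107.9 tilt 0.06 F [-2.01  0.2  10.1 ] T [-0.016  0.411  0.005] q6 -0.708 gap 0.002
delta units [ 0.0018 -0.0002 -0.1728]
```

Force 10.1 N with a hard stop: the button is bottomed (tips 10.7 mm ahead of TCP, heights consistent). Release, rise and open.

Emit:
{"op": "move_arm", "data": {"deltas": [[0,0,-0.01,0,0],[0,0,-0.03,0,0],[0,0,-0.06,0,0],[0,0,-0.09,0,0],[0,0,-0.12,0,50],[0,0,-0.14,0,100],[0,0,-0.15,0,100],[0,0,-0.15,0,100]]}}

```text
t: 4.92
tcp_pos: [0.5518, -0.1103, 0.1903]
tool_rot: [0.589, 0.808, 0.0, 0.001]
force: [0.8, -0.1, 0.3]
finger_gap: 0.568
```

Emit:
{"op": "move_arm", "data": {"deltas": [[0,0,0,0,100],[0,0,0,0,100],[0,0,0,0,100],[0,0,0,0,100],[0,0,0,0,100],[0,0,0,0,100],[0,0,0,0,100],[0,0,0,0,100]]}}

```text
t: 5.58
tcp_pos: [0.5514, -0.1103, 0.1894]
tool_rot: [0.589, 0.808, -0.0, -0.0]
force: [0.0, -0.7, 0.4]
finger_gap: 1.001
```

```bash
python3 w.py 3; python3 -c "
from h import *
go([.5512,-.1097,.14])"
```

```text
t 5.63 tcp [ 0.5514 -0.1103  0.1895] yaw 107.88 tilt 0.0 F [-0.47 -0.14  0.71] T [0.004 0.008 0.015] q6 -0.708 gap 0.999
delta units [ 0.0026  0.0023 -0.1289]
green [264 211  34  35 955] [280.30052356 228.2921466 ] [[ 0.5502573  -0.10843963  0.12525   ]] [[ 0.5503456  -0.10872543  0.12439824]]
brass [ 235  175   93   92 5237] [280.8348291  220.67347718] 4797 topface min/max [ 0.52065553 -0.13991811  0.11353961] [ 0.58099507 -0.07976269  0.11842426] mid [ 0.5508253  -0.1098404   0.11598194] medz 0.11599000073367804
t 5.63 tcp [ 0.5514 -0.1103  0.1895] yaw 107.88 tilt 0.0 F [-0.47 -0.14  0.71] T [0.004 0.008 0.015] q6 -0.708 gap 0.999
delta units [ 1.500e-03 -1.000e-04  1.236e-01]
```

View pics/w3.png

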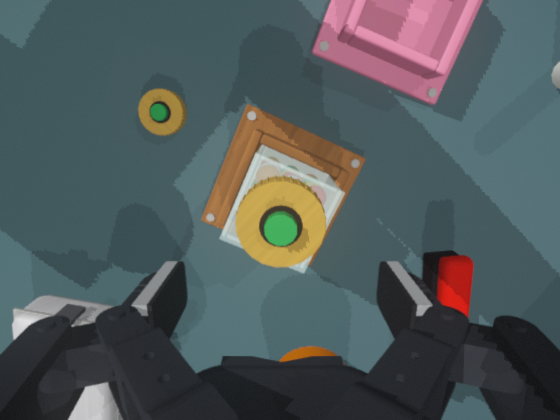

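Emit:
{"op": "move_arm", "data": {"deltas": [[0,0,0.03,0,100],[0,0,0.07,0,100],[0,0,0.11,0,100],[0,0,0.15,0,100],[0,0,0.18,0,100],[0,0,0.2,0,100],[0,0,0.208,0,100],[0,0,0.208,0,100]], "force": 80}}

```text
t: 6.3
tcp_pos: [0.5512, -0.1102, 0.1057]
tool_rot: [0.589, 0.808, -0.0, -0.001]
force: [0.4, 0.0, -0.1]
finger_gap: 1.005
```

```bash
python3 -c "
from h import *
go([.5512,-.1097,.106])
im,d=manip.snapshot('wrist');cv2.imwrite('pics/w4.png',im[:,:,::-1])
im,d=manip.snapshot('scene');cv2.imwrite('pics/s4.png',cv2.resize(im[130:280,140:340,::-1],None,fx=4,fy=4))"
```

```text
t 6.3 tcp [ 0.5512 -0.1102  0.1057] yaw 107.88 tilt 0.07 F [ 0.44  0.02 -0.12] T [-0.034  0.002 -0.004] q6 -0.708 gap 1.005
delta units [ 0.0011  0.0004 -0.0007]
```

View pics/w4.png

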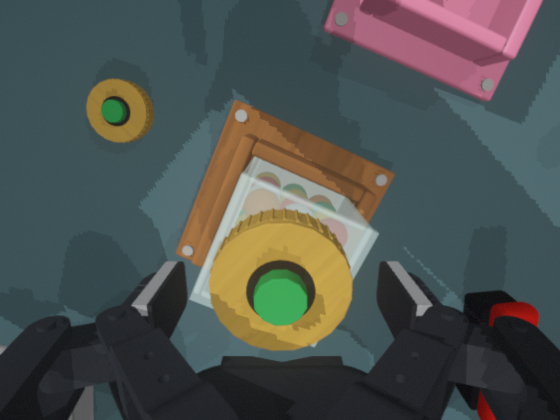

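View pics/s4.png

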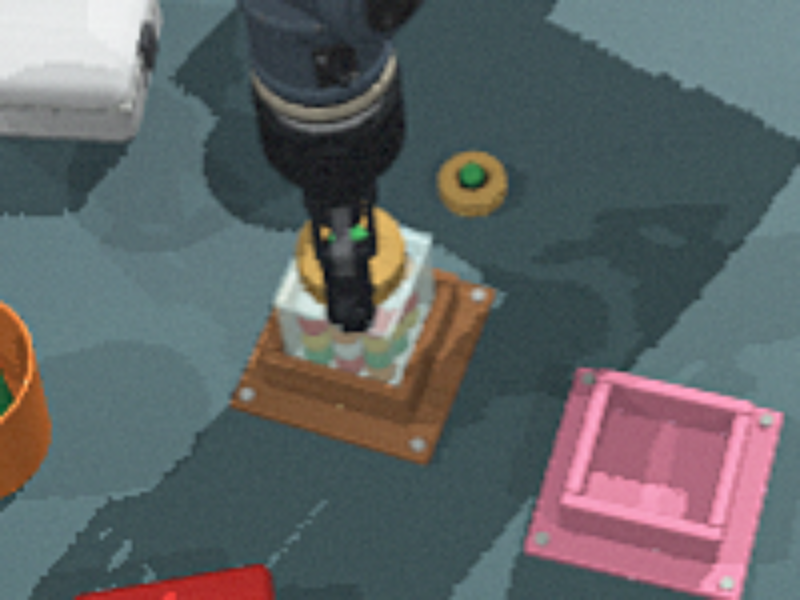

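The lid (281,285) is centred between the pads (~180 and ~382), button up. Close.

Emit:
{"op": "move_arm", "data": {"deltas": [[0,0,0,0,80],[0,0,0,0,60],[0,0,0,0,50],[0,0,0,0,50],[0,0,0,0,50],[0,0,0,0,50],[0,0,0,0,50],[0,0,0,0,50]], "force": 80}}

```text
t: 7.07
tcp_pos: [0.551, -0.1106, 0.1077]
tool_rot: [0.588, 0.809, -0.0, 0.0]
force: [-3.2, -0.6, 6.7]
finger_gap: 0.684
```

```bash
python3 -c "
from h import *
go([.5512,-.1097,.106])
im,d=manip.snapshot('wrist');cv2.imwrite('pics/w5.png',im[:,:,::-1])"
```

```text
t 7.07 tcp [ 0.551  -0.1106  0.1077] yaw 107.9 tilt 0.05 F [-3.17 -0.64  6.69] T [-0.086  0.457 -0.028] q6 -0.708 gap 0.684
delta units [0.0019 0.0012 0.0042]
```

View pics/w5.png

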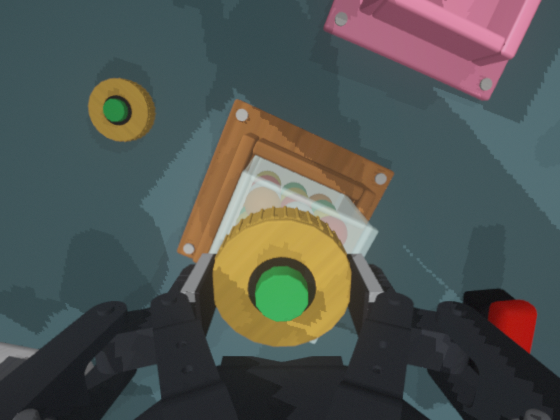

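Emit:
{"op": "move_arm", "data": {"deltas": [[0,0,-0.005,0,50],[0,0,-0.005,-0.1,50],[0,0,-0.005,-0.25,50],[0,0,-0.005,-0.4,50],[0,0,-0.005,-0.55,50],[0,0,-0.005,-0.7,50],[0,0,-0.005,-0.8,50],[0,0,-0.005,-0.8,50]], "force": 80}}

```text
t: 7.78
tcp_pos: [0.5511, -0.1102, 0.108]
tool_rot: [0.416, 0.909, -0.0, -0.0]
force: [-0.2, -0.2, -4.2]
finger_gap: 0.685
```

```bash
python3 -c "
from h import *
go([.5512,-.1097,.106])
im,d=manip.snapshot('wrist');cv2.imwrite('pics/w6.png',im[:,:,::-1])"
```

```text
t 7.78 tcp [ 0.5511 -0.1102  0.108 ] yaw 130.82 tilt 0.04 F [-0.19 -0.22 -4.22] T [-0.1   -0.004  0.051] q6 -1.109 gap 0.685
delta units [0.0007 0.0011 0.005 ]
```

View pics/w6.png

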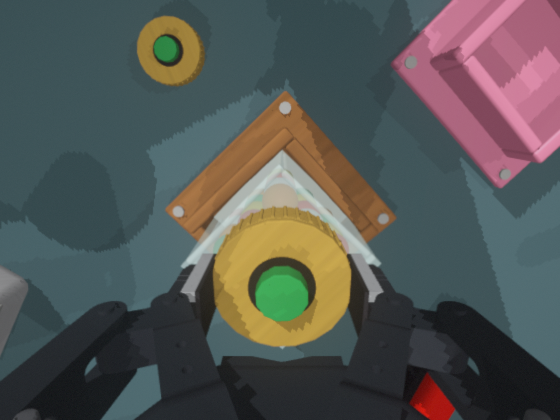

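Emit:
{"op": "move_arm", "data": {"deltas": [[0,0,0,-0.1,50],[0,0,0,-0.2,50],[0,0,0,-0.3,50],[0,0,0,-0.37,50],[0,0,0,-0.44,50],[0,0,0,-0.5,50],[0,0,0,-0.56,50],[0,0,0,-0.62,50]], "force": 80}}

```text
t: 8.5
tcp_pos: [0.551, -0.11, 0.1079]
tool_rot: [0.272, 0.962, 0.0, -0.001]
force: [0.1, -0.4, -3.9]
finger_gap: 0.679
```

```bash
python3 -c "
from h import *
go([.5512,-.1097,.106])
im,d=manip.snapshot('wrist');cv2.imwrite('pics/w7.png',im[:,:,::-1])
a=[cv2.resize(cv2.imread(f'pics/w{k}.png')[200:355,205:360],None,fx=1.7,fy=1.7,interpolation=2) for k in (4,5,6,7)]
a=[np.clip(x.astype(float)*1.3,0,255).astype('uint8') for x in a]
cv2.imwrite('pics/cmp7.png',np.vstack([np.hstack(a[:2]),np.hstack(a[2:])]))"
```

```text
t 8.5 tcp [ 0.551  -0.11    0.1079] yaw 148.48 tilt 0.07 F [ 0.12 -0.42 -3.91] T [-0.02   0.042 -0.264] q6 -1.417 gap 0.679
delta units [-0.      0.0008  0.0049]
```

View pics/cmp7.png

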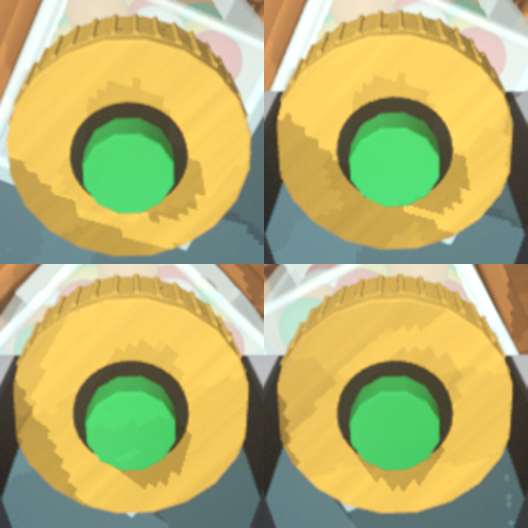

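The lid's brushed grain stays fixed relative to the jaws, so it turns with them (40.6° so far, moving torque 0.26 N m). Smaller steps now.

Emit:
{"op": "move_arm", "data": {"deltas": [[0,0,0,-0.05,50],[0,0,0,-0.1,50],[0,0,0,-0.14,50],[0,0,0,-0.18,50],[0,0,0,-0.21,50],[0,0,0,-0.24,50],[0,0,0,-0.27,50],[0,0,0,-0.3,50]], "force": 80}}

```text
t: 9.22
tcp_pos: [0.5511, -0.11, 0.1081]
tool_rot: [0.198, 0.98, 0.0, -0.0]
force: [-0.7, 0.3, -6.3]
finger_gap: 0.682
```

```bash
python3 -c "
from h import *
go([.5512,-.1097,.106])"
```

```text
t 9.22 tcp [ 0.5511 -0.11    0.1081] yaw 157.22 tilt 0.06 F [-0.69  0.26 -6.33] T [ 0.161  0.07  -0.347] q6 -1.569 gap 0.682
delta units [0.     0.0009 0.0052]
```

Emit:
{"op": "move_arm", "data": {"deltas": [[0,0,0,-0.03,50],[0,0,0,-0.06,50],[0,0,0,-0.085,50],[0,0,0,-0.11,50],[0,0,0,-0.13,50],[0,0,0,-0.15,50],[0,0,0,-0.17,50],[0,0,0,-0.19,50]], "force": 80}}

```text
t: 9.88
tcp_pos: [0.5512, -0.1102, 0.1082]
tool_rot: [0.151, 0.989, 0.0, -0.0]
force: [-1.4, 1.3, -6.2]
finger_gap: 0.68
```

```bash
python3 -c "
from h import *
go([.5512,-.1097,.106])"
```

```text
t 9.88 tcp [ 0.5512 -0.1102  0.1082] yaw 162.65 tilt 0.03 F [-1.39  1.28 -6.23] T [ 0.264  0.153 -0.32 ] q6 -1.664 gap 0.68
delta units [0.0003 0.0011 0.0056]
```

Emit:
{"op": "move_arm", "data": {"deltas": [[0,0,0,-0.025,50],[0,0,0,-0.05,50],[0,0,0,-0.075,50],[0,0,0,-0.095,50],[0,0,0,-0.115,50],[0,0,0,-0.13,50],[0,0,0,-0.145,50],[0,0,0,-0.16,50]], "force": 80}}

```text
t: 10.55
tcp_pos: [0.5517, -0.1103, 0.1087]
tool_rot: [0.111, 0.994, -0.0, 0.0]
force: [-0.9, 2.3, -2.4]
finger_gap: 0.681
```

```bash
python3 -c "
from h import *
go([.5512,-.1097,.106])"
```

```text
t 10.55 tcp [ 0.5517 -0.1103  0.1087] yaw 167.26 tilt 0.04 F [-0.91  2.26 -2.37] T [ 0.329  0.263 -0.106] q6 -1.744 gap 0.681
delta units [0.0015 0.0013 0.0068]
```

Emit:
{"op": "move_arm", "data": {"deltas": [[0,0,0,0,50],[0,0,0,0,50],[0,0,0,0,50],[0,0,0,-0.01,50],[0,0,0,-0.02,50],[0,0,0,-0.03,50],[0,0,0,-0.04,50],[0,0,0,-0.05,50]], "force": 80}}

```text
t: 11.22
tcp_pos: [0.5519, -0.1101, 0.1086]
tool_rot: [0.099, 0.995, 0.0, 0.001]
force: [-1.0, 4.1, 1.7]
finger_gap: 0.674
```

```bash
python3 -c "
from h import *
go([.5512,-.1097,.106])
im,d=manip.snapshot('scene');cv2.imwrite('pics/s8.png',cv2.resize(im[150:260,170:310,::-1],None,fx=5,fy=5,interpolation=2))
im,d=manip.snapshot('wrist');cv2.imwrite('pics/w8.png',im[:,:,::-1])"
```

```text
t 11.22 tcp [ 0.5519 -0.1101  0.1086] yaw 168.61 tilt 0.06 F [-1.01  4.11  1.68] T [ 0.766  0.072 -0.096] q6 -1.768 gap 0.674
delta units [0.0019 0.0008 0.0065]
```

View pics/s8.png

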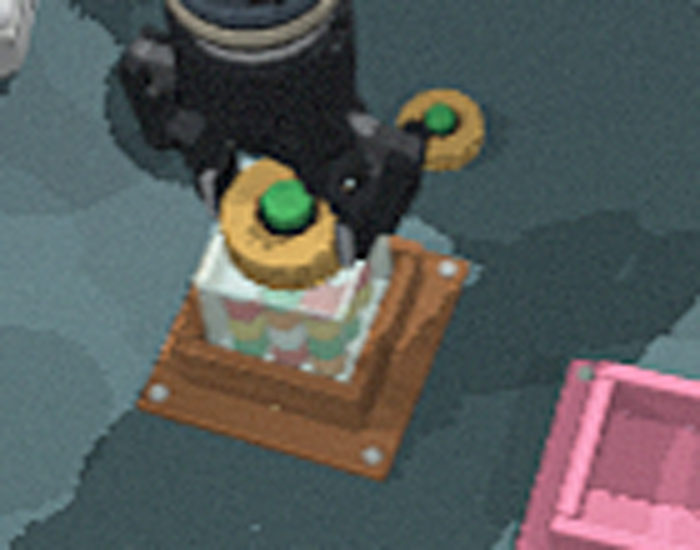

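View pics/w8.png

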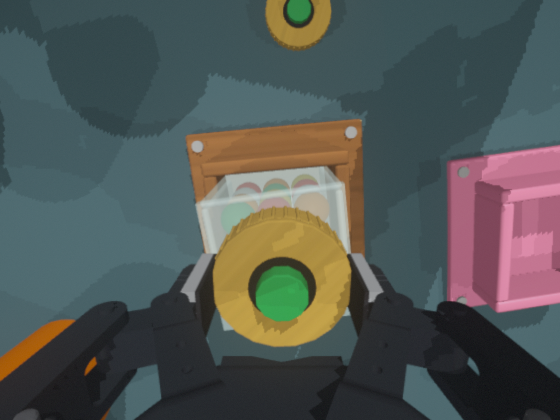

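Torque dropped to ~0.1 and fz went from −6 to +1.7 N at about 60°: threads look free. Stop turning; small lift test.

Emit:
{"op": "move_arm", "data": {"deltas": [[0,0,-0.001,-0.05,50],[0,0,-0.002,-0.05,50],[0,0,-0.004,-0.05,50],[0,0,-0.006,-0.05,50],[0,0,-0.008,-0.05,50],[0,0,-0.01,-0.05,50],[0,0,-0.01,-0.05,50],[0,0,-0.01,-0.05,50]], "force": 80}}

```text
t: 11.98
tcp_pos: [0.5513, -0.1107, 0.1125]
tool_rot: [0.087, 0.996, -0.0, -0.0]
force: [-1.4, 0.6, -1.3]
finger_gap: 0.683
```

```bash
python3 -c "
from h import *
go([.5512,-.1097,.106])
im,d=manip.snapshot('scene');cv2.imwrite('pics/s9.png',cv2.resize(im[150:260,170:310,::-1],None,fx=5,fy=5,interpolation=2))
im,d=manip.snapshot('wrist');cv2.imwrite('pics/w9.png',im[:,:,::-1])"
```

```text
t 11.98 tcp [ 0.5513 -0.1107  0.1125] yaw 170.07 tilt 0.05 F [-1.44  0.58 -1.28] T [-0.001  0.067  0.069] q6 -1.793 gap 0.683
delta units [0.0007 0.0025 0.0163]
```

View pics/s9.png

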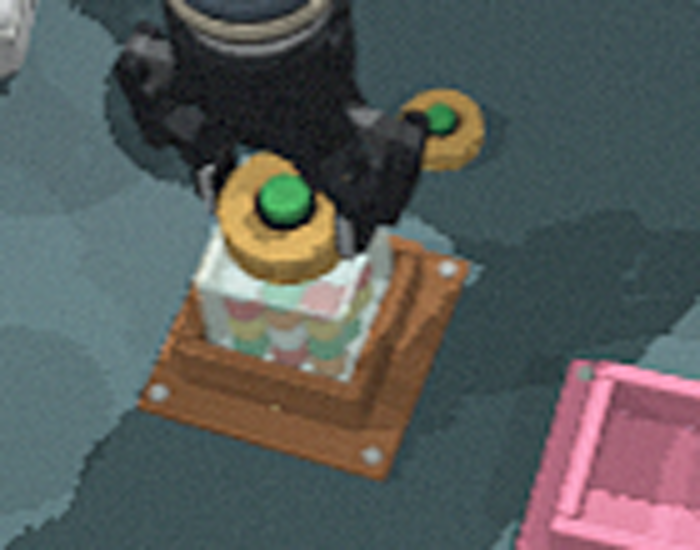

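View pics/w9.png

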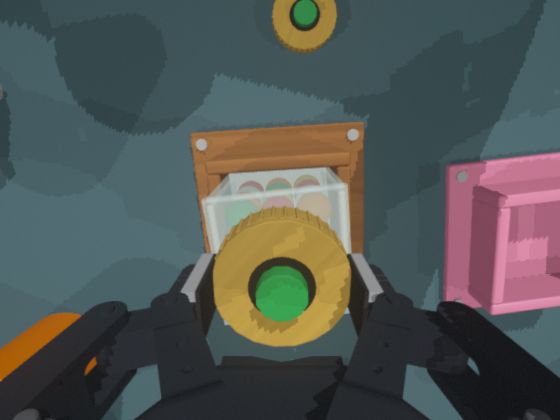

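Jar unchanged in the scene crop, lid (278,215) risen; force only the lid's weight. It's free — lift.

Emit:
{"op": "move_arm", "data": {"deltas": [[0,0,-0.008,0,50],[0,0,-0.02,0,50],[0,0,-0.034,0,50],[0,0,-0.05,0,50],[0,0,-0.066,0,50],[0,0,-0.08,0,50],[0,0,-0.088,0,50],[0,0,-0.09,0,50]], "force": 80}}

```text
t: 12.75
tcp_pos: [0.5519, -0.1104, 0.1494]
tool_rot: [0.087, 0.996, -0.0, 0.001]
force: [-0.4, 0.2, -1.0]
finger_gap: 0.681
```

Emit:
{"op": "move_arm", "data": {"deltas": [[0,0,0,0,50],[0,0,0,0,50],[0,0,0,0,50],[0,0,0,0,50],[0,0,0,0,50],[0,0,0,0,50],[0,0,0,0,50],[0,0,0,0,50]]}}

```text
t: 13.42
tcp_pos: [0.5514, -0.1103, 0.1482]
tool_rot: [0.087, 0.996, 0.0, -0.0]
force: [-0.2, -0.7, -1.2]
finger_gap: 0.679
```

```bash
python3 w.py 10; python3 -c "
from h import *
im,d=manip.snapshot('scene');c=manip.get_calibration('scene');cv2.imwrite('pics/s10.png',cv2.resize(im[140:260,160:310,::-1],None,fx=5,fy=5,interpolation=2))
hsv=cv2.cvtColor(im,cv2.COLOR_RGB2HSV)
m=np.zeros((420,560),'uint8');m[160:205,205:245]=cv2.inRange(hsv,(50,120,60),(85,255,255))[160:205,205:245]
ys,xs=np.nonzero(m);print(depthpts(c,[[xs.mean(),ys.mean()]],[np.median(d[m>0])]))
b=np.zeros((420,560),'uint8');b[160:205,205:245]=cv2.inRange(hsv,(15,100,80),(32,255,255))[160:205,205:245]
ys,xs=np.nonzero(b);P=depthpts(c,np.c_[xs,ys],d[ys,xs]);print(P.min(0),P.max(0),len(P))
"
```

```text
t 13.47 tcp [ 0.5514 -0.1103  0.1483] yaw 170.04 tilt 0.0 F [ 0.13  0.04 -0.28] T [ 0.023  0.042 -0.001] q6 -1.793 gap 0.678
delta units [-0.0009  0.0034 -0.2318]
green [ 255  266   54   55 2412] [281.60945274 293.12106136] [[ 0.57215126 -0.11294151  0.12525   ]] [[ 0.54936356 -0.10894686  0.16449774]]
[[ 0.55422423 -0.10894938  0.16424155]]
[ 0.43238524 -0.18285678 -0.00638442] [1.17011948 0.13399    1.12510202] 391Traceback (most recent call last):
  File "w.py", line 15, in <module>
    print("brass",st,ce,len(Q),"topface min/max",Q.min(0),Q.max(0),"mid",(Q.min(0)+Q.max(0))/2, "medz",np.median(Q[:,2]))
                                                 ~~~~~^^^
    return umr_minimum(a, axis, None, out, keepdims, initial, where)
ValueError: zero-size array to reduction operation minimum which has no identity
```

View pics/s10.png

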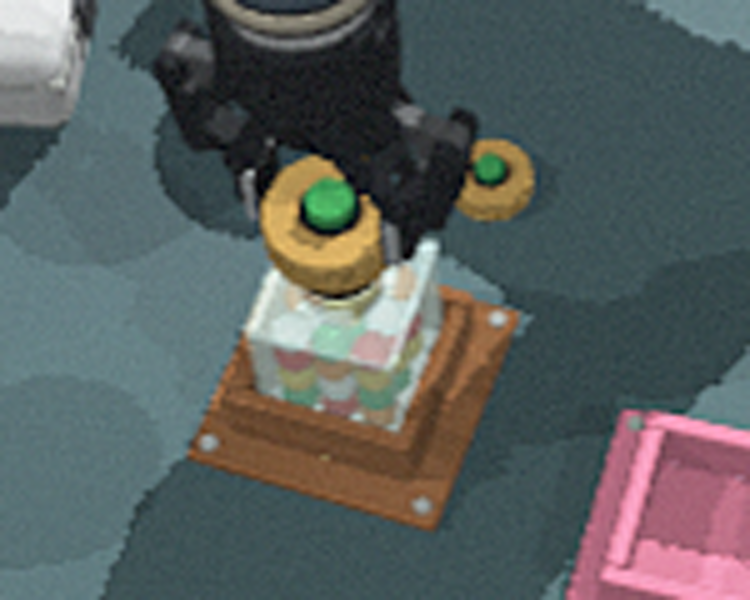

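View pics/w10.png

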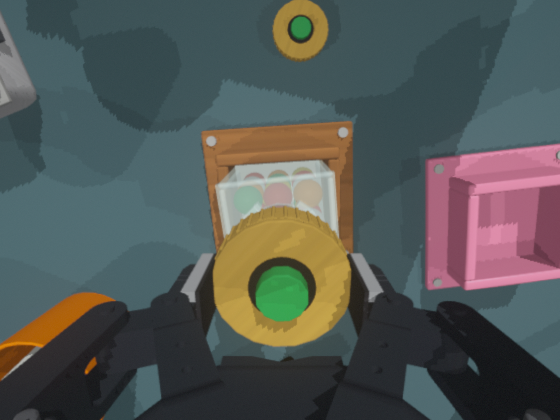

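Run:
```python
from h import *
z=np.load("w10.npz",allow_pickle=True); im=z["im"];d=z["d"];c=z["c"].item()
hsv=cv2.cvtColor(im,cv2.COLOR_RGB2HSV); b=cv2.inRange(hsv,(15,80,60),(34,255,255)); b[:222]=0;b[350:]=0;b[:,:215]=0;b[:,350:]=0
ys,xs=np.nonzero(b);P=depthpts(c,np.c_[xs,ys],d[ys,xs]);P=P[abs(P[:,2]-np.median(P[:,2]))<.005]
A=np.c_[P[:,:2],np.ones(len(P))];k=np.linalg.lstsq(A,P[:,2],rcond=None)[0]
print("z",np.median(P[:,2]),"tilt",np.degrees(np.hypot(*k[:2])),"mid",(P.min(0)+P.max(0))/2)
go([0,0,0]); manip.sign_off()
```

```text
z 0.15621469972682878 tilt 0.15346125005862737 mid [ 0.55161931 -0.10943236  0.15476159]
t 13.52 tcp [ 0.5514 -0.1103  0.1483] yaw 170.04 tilt 0.0 F [ 0.68 -0.62  0.01] T [-0.009  0.017 -0.031] q6 -1.793 gap 0.68
delta units [1.4054 0.0331 0.3708]
the job is handed in; nothing more can be done
```

The lid is off the jar and was still gripped above it when I handed the job in at 13.5 s of the 51 s allowed.

- **Vent button:** I pressed it with the shut fingertips until it hit its stop at 10 N, then let it spring back. Later wrist pictures show it up.
- **Unscrewing:** I gripped the lid at 80 N and turned it counter-clockwise. At about 60° the torque fell from about 0.3 to 0.1 N m and the upward push on the gripper rose. I stopped turning there; the jaws had moved 62° in all. A 4 mm test lift carried only about the lid's weight and left the jar where it was.
- **Last checks:** The lid is level to 0.15° and within about 1 mm of the axis I measured before turning. Its centre is about 36 mm above the rim, with the rim height taken from the given sizes. In the final view the jar sits upright in its stand and the lid is clear of it. I saw no bystander touched, but I did not measure their positions again.
- **Discrepancies:**
  - One wrist-camera measurement script stopped with an error because it still looked for the lid at its old height. I repeated that check with the height corrected.
  - The final cameras put the button's centre 2 to 3 mm apart in x, which the tolerance covers.

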